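Index the specimen turntable to the orange lock position

TASK

Bring the next specimen under the lens: pull the blue spring ring on the turntable's index arm up out of its notch, swing the arm round to the notch by the orange marker, and let the spring pin drop fully home in that notch. The true notch can lie a little to either side of its marker, so feel for it, never force the pin, and leave everything else on the bench where it is; finish with the ring released.

Things in the scene. Friction and masses are not known exactly. Their poses are not given: they have to be found in the camera images.
- turntable: The fixed white round base (330 mm across, 12 mm high) of a specimen turntable; origin on the pivot axis at the underside, z up. At the start the index arm points along its own -x. A slim post with a lens on an overhanging arm (to 213 mm high) stands on its +x side, the lens 62 mm from the axis.
- middle_notch (a point): Middle notch (where the pin starts) of the fixed dark metal index rail, at the rail's top face, 40 mm above the bench, 115 mm from the pivot axis. The rail is 24 mm deep and follows the arc; it has three notches, 11 mm wide along the arc and cut right across it: this one and one in each grey end piece.
- platter (a joint): Turning angle of the black platter (176 mm across, top 53 mm above the bench, carrying three small white mounts up to 69 mm high) and of the white index arm fixed to it, rad; 0 in the middle notch at the start, positive counter-clockwise seen from above, stops at +-0.92. At angle a the arm points along the base's own direction (-cos a, -sin a). It turns easily (0.06 N m).
- plunger (a joint): Lift of the blue ring and its pin, m: 0 fully home in a notch, about 0.010 when the pin rides on top of the rail, 0.014 at its upper stop. The spring pulls down with 6 N at 0, rising to 10 N at 0.014; at 0.012 or more the pin clears the rail.
- ring_center (a point): Centre of the blue pull ring, standing upright on the index arm, 115 mm from the pivot axis, centre 101 mm above the bench when home. The ring is 36 mm across, 10 mm thick, hole 24 mm; its flat faces look along the arm's swing direction. It does not swivel on the arm: it turns with the arm about the pivot. Free above; the arm and collar below it reach 71 mm high.
- pin: The steel index pin under the ring, 8 mm diameter with a round tip; origin at bench level when home, straight below the ring (115 mm from the pivot axis), z up. The pin has 1.5 mm of play either way in a notch. Pressed on the rail by its spring alone it slides along with 2 to 3 N of drag at the ring, and drops into a notch by itself. Never press or drive it against rail or notch wall with over 30 N.
- orange_marker: Upright orange cylinder, 22 mm across, 30 mm high, on the white base just outside the rail, 144 mm from the pivot axis; it marks the wanted notch. Origin in its underside's centre. It stands at an arm angle of +0.70 or -0.70 rad (varies); the notch itself lies at its arm angle give or take 0.08 rad, not told: to be felt or seen.
- grey_marker: The same in grey, by the notch on the other side, which is not wanted.
- dropper_bottle: Bystander: amber bottle, 38 mm across, 75 mm high, beside the turntable; origin under its centre.
- slide_box: Bystander: blue slide box 85 x 110 x 34 mm beside the turntable; origin under its centre.
- mug: Bystander: white mug, 80 mm across, 92 mm high; origin under its centre.
- dish: Bystander: shallow glass dish, 90 mm across, 16 mm high; origin under its centre.
- spare_mount_a: Bystander: small white specimen mount, 28 mm across, 16 mm high, beside the turntable; origin under its centre.
- spare_mount_b: Bystander: the same, on the other side.
- brush: Bystander: a brush, 170 mm long, lying on the bench.

How it is judged:
By the outcome, as a careful person would: the job done as asked, in the order asked, and still so for the second after the job is handed in, with the robot touching nothing.
It also fails if it takes over 45 s, if anything falls off the work surface, if the arm or the gripper's body presses on something with over 40 N, if the wrist force passes 120 N, or if a joint passes its speed limit or range.

ROBOT

A 6-joint arm with a two-finger parallel gripper is mounted at the origin on the work surface. World frame = base frame: x ahead of the robot, y to its left, z up, the work surface at z = 0. Lengths are in m, angles in rad, forces in N, time in s.
With the tool pointing down it reaches from about 0.375 to 0.9 m from the base axis. Payload 3.1 kg.
Tool frame: the origin (TCP) lies on the centre line of the jaws, within the pads' length; the fingertips stand 11 mm ahead of it and the grasp point (between the pads) lies 8 mm behind it; x points along the fingers, y is the direction in which the jaws open and shut, and the axes are right-handed (so a half turn about x gives the same grasp; the last joint's range is limited). The gripper opens to 87 mm and grips with 3 to 60 N. Pads are 19 mm wide; open, the fingers measure 117 mm over their backs; the gripper's body (75 mm by 190 mm) begins 51 mm behind the grasp point.
Start: joints at [-1.389, 0.527, 1.433, -0, 1.181, -0.178], TCP at [0.221, -0.585, 0.234] pointing down, gripper open.
Joint ranges: [-3.08, 3.08], [-0.75, 2.2], [0.22, 2.44], [-1.43, 4.57], [0, 2.65], [-2.85, 2.85]. Speed limits (rad/s): [2.79, 2.79, 3.14, 3.14, 3.14, 3.14].

INTERFACE

Orientations are given as a unit quaternion [x, y, z, w].
In Python, from rig import robot, camera, camera_info gives the robot as it stands.
- The arm moves only by the shell command python3 -m inch 'ROWS' [FORCE]. ROWS is JSON, a list that holds one entry, the list of rows, each a list of 5 numbers: the shift along the tool's x, y, z in cm, then the turn about the tool's x in rad, then the opening, from 0 (shut) to 1 (fully open). A call has 1 to 8 rows; each row shifts and turns the pose as measured when the row begins, along the tool's axes as they then stand; what a row does not reach is not made up. A row lasts 1/12 s, in which the tool goes at most 41.7 mm and 7.16 degrees, less where a joint would pass 70% of its speed; a pose out of reach is approached as far as the arm can. A call with a gripper value outside its range is refused whole. The fingers move at their own pace and stop on an object; FORCE is the grip in N (left out, the last holds). Time passes only in rows, so rows that do not move let the fingers close. It gives the time, the measured TCP pose, the force and the opening at its end, in the units of the state.
- robot.get_obs(): the state, without advancing time (a new reading comes with each control period).
- camera(name): name is "side" or "top"; returns the picture (384x512x3 uint8, red, green, blue); there is no depth.
- camera_info(name): a dict with "camera_matrix" (3x3 intrinsics, pixels), "rvec" (rotation vector, rad) and "tvec" (3), from world to camera coordinates, as OpenCV has them. Camera axes: x right, y down, z forward; pixel columns grow to the right and rows downward; lengths in m; the calibration is good to about 2 mm. A picture is of the moment at which its call begins. camera_info takes no time and is no camera call.
- robot.hand_in(): hands the job in, once; it reports no verdict.
The state is a dict: "time": time; "q": joint angles; "joint_velocities": joint speeds; "joint_torque": joint torques, N m; "position": TCP position; "tool_rot": TCP orientation; "ft_force": force on the tool from outside, world axes, zero at the start; "moment": the same for the moment, N m; "grip_width": finger opening in m.
Only numpy, scipy, OpenCV 4.12 (cv2) and the standard library are available. Lean on these libraries where they do the work, as an engineer would, in place of code of your own. Each camera call takes 0.05 s, during which the arm holds its last target. There are 200 camera calls.

## Working session

There is one attempt and no reset: what is moved stays moved. The work goes in short steps, Python scripts to look and compute and a shell command to move; the robot and the scene stay as the last step left them, time stands still between calls to the robot, and variables do not carry over. Pictures are saved under pics/ and viewed, about 8 in all and at most 12, crops included, and the job is handed in when it is done.

```bash
mkdir -p pics
python3 - <<'E'
from rig import robot,camera,camera_info
import cv2,numpy as np
o=robot.get_obs();print(o)
ims=[]
for n in("top","side"):
    im=camera(n);np.save(f"pics/{n}0.npy",im);cv2.imwrite(f"pics/{n}0.png",cv2.resize(im[:,:,::-1],(800,600)))
    print(n,camera_info(n))
E
```

```text
{'time': 0.0, 'q': array([-1.38848837e+00,  5.28477035e-01,  1.43390939e+00,  1.05878560e-05,
        1.18137338e+00, -1.78495567e-01]), 'joint_velocities': array([-1.61338252e-03, -1.43751671e-03, -6.04610860e-04, -7.99304997e-04,
       -8.13410245e-05, -1.81731265e-03]), 'joint_torque': array([ 1.69291252e-04, -4.40045285e+01, -1.76594263e+01,  6.32893690e-02,
        5.82353398e-02, -1.58233565e-04]), 'position': array([ 0.2205439 , -0.58403905,  0.23256267]), 'tool_rot': array([ 0.69563348,  0.12763725, -0.69562948,  0.12610483]), 'ft_force': array([-0.0454249 , -0.6129504 , -0.73375902]), 'moment': array([ 0.00825495, -0.00141435, -0.0515887 ]), 'grip_width': 0.08682598357995033}
top {'camera_matrix': array([[400.1513637 ,   0.        , 257.93167677],
       [  0.        , 400.1513637 , 192.01518609],
       [  0.        ,   0.        ,   1.        ]]), 'rvec': array([ 2.10511942, -2.116863  ,  0.22473847]), 'tvec': array([0.08429365, 0.51786897, 1.51879421])}
side {'camera_matrix': array([[489.40182281,   0.        , 252.29272753],
       [  0.        , 489.40182281, 190.15863806],
       [  0.        ,   0.        ,   1.        ]]), 'rvec': array([ 2.45582672, -0.30210346,  0.09189116]), 'tvec': array([-0.48257493,  0.20046361,  1.42443451])}
```

View pics/top0.png

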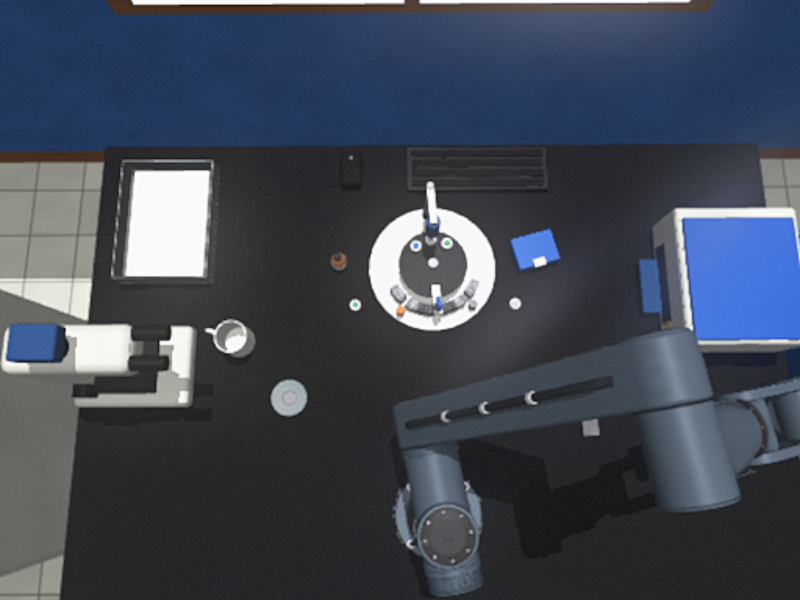

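View pics/side0.png

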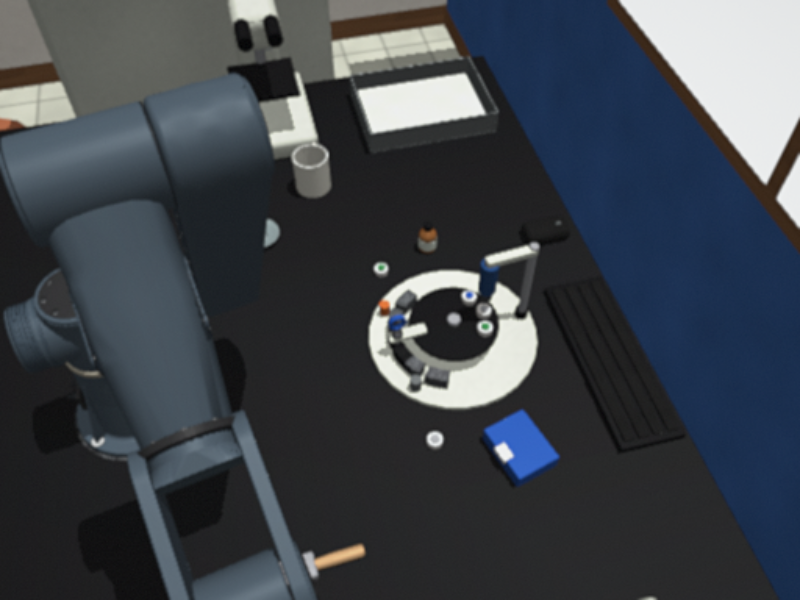

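Top view (800x600 scale): turntable centre is near (432,268), ring at (437,300), orange marker at (400,311) and grey marker at (472,305). In the side view the ring is at (397,323) and orange at (385,308). Next I'll measure them.

```bash
cat > h.py <<'E'
import numpy as np,cv2
from rig import camera_info
def P(n):
    c=camera_info(n);R=cv2.Rodrigues(c["rvec"])[0];return c["camera_matrix"],R,np.array(c["tvec"])
def ray(n,uv):
    K,R,t=P(n);C=-R.T@t;d=R.T@np.linalg.solve(K,[uv[0],uv[1],1.]);return C,d/np.linalg.norm(d)
def onz(n,uv,z):
    C,d=ray(n,uv);return C+d*(z-C[2])/d[2]
def proj(n,p):
    K,R,t=P(n);q=K@(R@np.asarray(p,float)+t);return q[:2]/q[2]
def tri(a,b):
    (C,d),(E,e)=ray("top",a),ray("side",b)
    s=np.linalg.lstsq(np.c_[d,-e],E-C,rcond=None)[0];p,q=C+d*s[0],E+e*s[1];return (p+q)/2,np.linalg.norm(p-q)
def blobs(im,lo,hi,box,amin=6):
    h=cv2.cvtColor(im,cv2.COLOR_RGB2HSV);m=cv2.inRange(h,lo,hi);k=np.zeros_like(m);x0,y0,x1,y1=box;k[y0:y1,x0:x1]=m[y0:y1,x0:x1]
    n,l,s,c=cv2.connectedComponentsWithStats(k);return [(c[i].round(2),s[i].tolist()) for i in range(1,n) if s[i][4]>=amin]
E
python3 - <<'E'
from h import *
B={"top":(225,125,325,215),"side":(230,165,350,262)}
cr=[]
for n in B:
    im=np.load(f"pics/{n}0.npy");b=B[n]
    print(n,"blue",blobs(im,(105,120,50),(130,255,255),b),"\n orange",blobs(im,(3,140,90),(20,255,255),b))
    h=cv2.cvtColor(im,cv2.COLOR_RGB2HSV);m=cv2.inRange(h,(0,0,165),(180,60,255));k=np.zeros_like(m);k[b[1]:b[3],b[0]:b[2]]=m[b[1]:b[3],b[0]:b[2]]
    n_,l,s,c=cv2.connectedComponentsWithStats(k);i=1+s[1:,4].argmax()
    cs=max(cv2.findContours((l==i).astype(np.uint8),0,2)[0],key=len)
    hull=cv2.convexHull(cs)[:,0]
    p=np.array([onz(n,u,0.012)[:2] for u in hull])
    # robust circle, fixed R=.165
    from scipy.optimize import least_squares
    r=least_squares(lambda c:np.hypot(*(p-c).T)-.165,p.mean(0),loss="soft_l1",f_scale=.002)
    print(n,"centre",r.x,"res mm",np.round(r.fun*1e3,1)[:40])
t=np.load("pics/top0.npy")[165:212,240:312];cv2.imwrite("pics/c1.png",cv2.resize(t[:,:,::-1],None,fx=11,fy=11,interpolation=cv2.INTER_CUBIC))
t=np.load("pics/side0.npy")[165:262,230:350];cv2.imwrite("pics/c2.png",cv2.resize(t[:,:,::-1],None,fx=6,fy=6,interpolation=cv2.INTER_CUBIC))
E
```

```text
top blue [(array([275.75, 143.17]), [273, 139, 8, 7, 24]), (array([265.88, 156.88]), [265, 156, 3, 3, 8]), (array([280.32, 194.26]), [279, 190, 3, 9, 19])] 
 orange [(array([255.76, 198.47]), [254, 196, 5, 5, 17])]
top centre [0.61508829 0.00603021] res mm [34.4 -0.9 -0.7 -0.6  0.6  0.5 -0.4 -0.6 -0.1  0.1  0.1 -0.5 -0.3  0.4
 -0.   0.2  0.1  0.3  0.5  0.8  0.7 -0.1  0.  -0.3  0.1 -0.6  0.1  0.
 -0.8 -0.2 -0.6 -0.1 -0.5 -0.1 34.6]
side blue [(array([312.61, 177.6 ]), [307, 166, 13, 23, 155]), (array([300.  , 188.29]), [299, 187, 3, 3, 7]), (array([253.33, 206.08]), [249, 201, 10, 11, 73])] 
 orange [(array([245.57, 195.49]), [242, 192, 7, 9, 37])]
side centre [0.61492577 0.00321028] res mm [-1.8 -1.5 -1.3 -1.1 -0.9 -0.9 -1.1 -0.6 -0.3 -0.3  0.4  0.6  0.1  0.1
 -0.3  0.8 -0.   0.1  0.2 -0.  -0.3 -0.6 -0.7  0.1 -0.3 -0.3 -0.9 -0.5
 -1.3 -1.8 -0.8 -3.4]
```

View pics/c1.png

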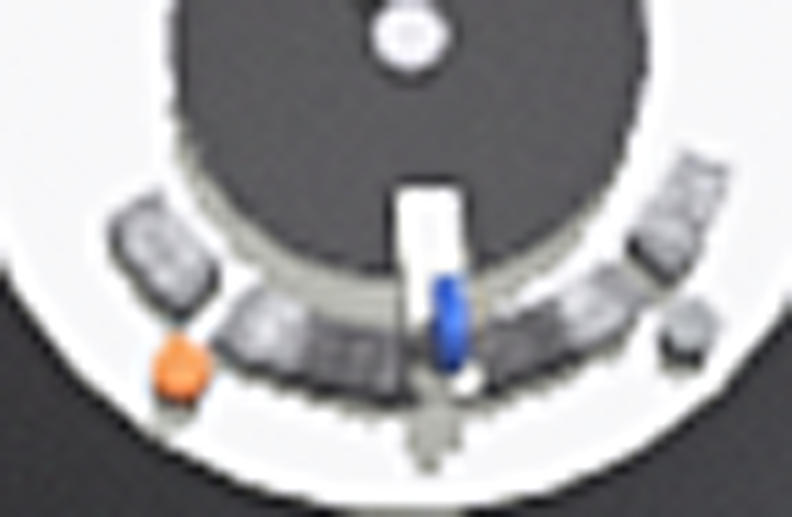

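View pics/c2.png

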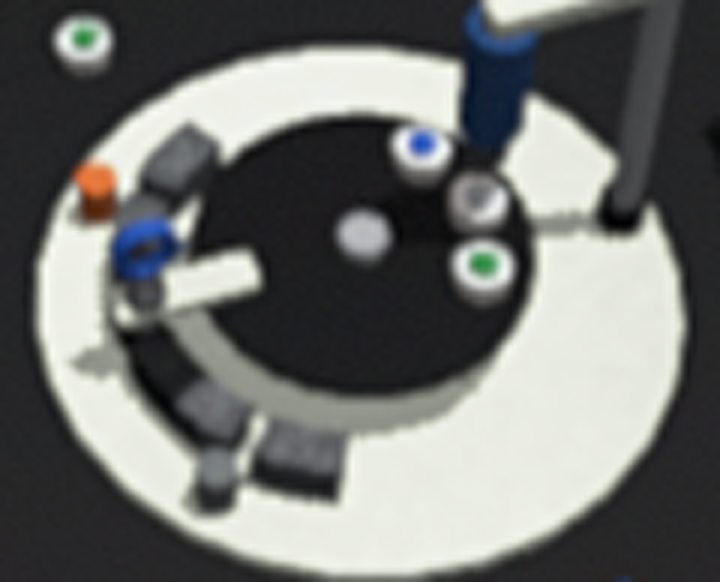

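The top crop shows the orange-side notch as a light gap in the rail near (220,300), i.e. full-image (260,192). The orange marker is at (182,368), and the blue ring is seen edge-on at (450,322). The side crop shows the ring open at (145,248), with the lens and post on the far side.

Run:
```python
from h import *
r,e=tri((280.32,194.26),(253.33,206.08));print("ring",r,e)
print("ring top z.101",onz("top",(280.32,194.26),.101))
o,e=tri((255.76,198.47),(245.57,195.49));print("or",o,e)
c=np.array([.615,.0046])
d=r[:2]-c;print("ring R,ang",np.hypot(*d),np.arctan2(*d[::-1]))
d0=np.arctan2(*d[::-1])
d=o[:2]-c;print("orange R, rel",np.hypot(*d),np.arctan2(*d[::-1])-d0+2*np.pi)
# rail polar luminance scan at z=.04
im=cv2.cvtColor(np.load("pics/top0.npy"),cv2.COLOR_RGB2GRAY).astype(np.float32)
for cc in ([.615,.0046],[.615,.006]):
  for R in(.109,.115,.121):
    row=[]
    A=np.arange(-1.0,1.01,.02)
    for a in A:
        th=d0+a;u=proj("top",[cc[0]+R*np.cos(th),cc[1]+R*np.sin(th),.04])
        row.append(cv2.getRectSubPix(im,(1,1),tuple(map(float,u)))[0,0])
    row=np.array(row);print(R);print([(round(a,2),int(x)) for a,x in zip(A,row) if .5<abs(a)<.9])
```

```text
ring [ 0.499999   -0.00391505  0.09780826] 0.0002260843304591355
ring top z.101 [ 0.49922098 -0.00372997  0.101     ]
or [0.49760838 0.09016997 0.03065001] 0.0007044157714589298
ring R,ang 0.11531580697689196 -3.067684270203325
orange R, rel 0.14526876092357568 11.862584548855324
0.109
[(np.float64(-0.9), 207), (np.float64(-0.88), 202), (np.float64(-0.86), 185), (np.float64(-0.84), 171), (np.float64(-0.82), 148), (np.float64(-0.8), 114), (np.float64(-0.78), 159), (np.float64(-0.76), 215), (np.float64(-0.74), 241), (np.float64(-0.72), 246), (np.float64(-0.7), 239), (np.float64(-0.68), 210), (np.float64(-0.66), 180), (np.float64(-0.64), 171), (np.float64(-0.62), 174), (np.float64(-0.6), 190), (np.float64(-0.58), 204), (np.float64(-0.56), 209), (np.float64(-0.54), 213), (np.float64(-0.52), 214), (np.float64(0.5), 221), (np.float64(0.52), 214), (np.float64(0.54), 203), (np.float64(0.56), 184), (np.float64(0.58), 163), (np.float64(0.6), 160), (np.float64(0.62), 159), (np.float64(0.64), 157), (np.float64(0.66), 177), (np.float64(0.68), 187), (np.float64(0.7), 162), (np.float64(0.72), 112),
[... 4584 characters left out ...]
(np.float64(-0.66), 183), (np.float64(-0.64), 163), (np.float64(-0.62), 162), (np.float64(-0.6), 173), (np.float64(-0.58), 183), (np.float64(-0.56), 200), (np.float64(-0.54), 205), (np.float64(-0.52), 200), (np.float64(0.5), 198), (np.float64(0.52), 195), (np.float64(0.54), 195), (np.float64(0.56), 201), (np.float64(0.58), 187), (np.float64(0.6), 174), (np.float64(0.62), 163), (np.float64(0.64), 160), (np.float64(0.66), 164), (np.float64(0.68), 166), (np.float64(0.7), 159), (np.float64(0.72), 121), (np.float64(0.74), 83), (np.float64(0.76), 98), (np.float64(0.78), 135), (np.float64(0.8), 161), (np.float64(0.82), 162), (np.float64(0.84), 163), (np.float64(0.86), 179), (np.float64(0.88), 188)]
```

```bash
cat >> h.py <<'E'
from scipy.spatial.transform import Rotation as Ro
def togo(pos,psi):
    "rows-units displacement to pos with tool y at world angle psi (tool x down)"
    from rig import robot
    o=robot.get_obs();R=Ro.from_quat(o["tool_rot"]).as_matrix();d=R.T@(np.array(pos)-o["position"])*100
    y=np.arctan2(R[1,1],R[0,1]);t=-(psi-y);t=(t+np.pi)%(2*np.pi)-np.pi
    print("togo cm",d.round(2),"turn",round(t,3),"q",o["q"].round(2),"F",o["ft_force"].round(1),"pos",o["position"].round(4),"w",round(o["grip_width"],4),"t",o["time"])
E
python3 - <<'E'
from h import *
from rig import robot
print(Ro.from_quat(robot.get_obs()["tool_rot"]).as_matrix().round(3))
for p in(-1.497,1.645):togo([.4995,-.0038,.15],p)
E
```

```text
[[-0.     0.353 -0.936]
 [ 0.002 -0.936 -0.353]
 [-1.    -0.002 -0.   ]]
togo cm [  8.37 -44.43 -46.58] turn 0.287 q [-1.39  0.53  1.43 -0.    1.18 -0.18] F [0.2 0.3 1. ] pos [ 0.2205 -0.5841  0.2327] w 0.0875 t 0.1
togo cm [  8.37 -44.43 -46.58] turn -2.855 q [-1.39  0.53  1.43 -0.    1.18 -0.18] F [0.2 0.3 1. ] pos [ 0.2205 -0.5841  0.2327] w 0.0875 t 0.1
```

```bash
python3 -m inch '[[[0,-2.7,-2.85,0,1],[0,-2.7,-2.85,0,1],[0,-2.7,-2.85,0,1],[0,-2.7,-2.85,0,1],[0,-2.7,-2.85,0,1],[0,-2.7,-2.85,0,1],[0,-2.7,-2.85,0,1],[0,-2.7,-2.85,0,1]]]'
python3 -m inch '[[[0,-2.7,-2.85,0,1],[0,-2.7,-2.85,0,1],[0,-2.7,-2.85,0,1],[0,-2.7,-2.85,0,1],[0,-2.7,-2.85,0,1],[0,0,0,0.1,1],[0,0,0,0.1,1],[0,0,0,0.08,1]]]'
python3 -c "
from h import *
togo([.4995,-.0038,.15],-1.497)"
```

```text
time: 0.77
position: [0.3583, -0.2992, 0.2279]
tool_rot: [-0.696, -0.121, 0.697, -0.122]
ft_force: [0.0, -0.3, -0.5]
grip_width: 0.0871
time: 1.43
position: [0.4499, -0.1034, 0.2262]
tool_rot: [-0.705, -0.025, 0.708, -0.022]
ft_force: [-0.6, -1.0, 0.3]
grip_width: 0.0872
togo cm [ 7.65 -9.56 -5.66] turn -0.007 q [-0.47  0.32  1.83  0.    0.99  1.03] F [-0.6 -1.   0.3] pos [ 0.4499 -0.1034  0.2262] w 0.0872 t 1.4333
```

```bash
python3 -m inch '[[[0,-3.4,-2,0,1],[0,-3.4,-2,0,1],[0,-2.6,-1.5,0,1],[2,0,0,0,1],[2,0,0,0,1],[2,0,0,0,1],[1,0,0,0,1],[0,0,0,0,1]]]'
python3 - <<'E'
from h import *
from rig import camera
togo([.4995,-.0038,.12],-1.497)
im=camera("side");np.save("pics/s1.npy",im);cv2.imwrite("pics/s1.png",cv2.resize(im[120:280,180:360,::-1],None,fx=4,fy=4,interpolation=cv2.INTER_CUBIC))
E
```

```text
time: 2.1
position: [0.5022, -0.0003, 0.1535]
tool_rot: [-0.706, -0.024, 0.707, -0.022]
ft_force: [-0.1, 0.2, 0.3]
grip_width: 0.087
togo cm [3.35 0.35 0.29] turn -0.009 q [-0.23  0.49  1.82  0.    0.84  1.28] F [-0.1  0.2  0.3] pos [ 5.022e-01 -3.000e-04  1.535e-01] w 0.087 t 2.1
```

View pics/s1.png

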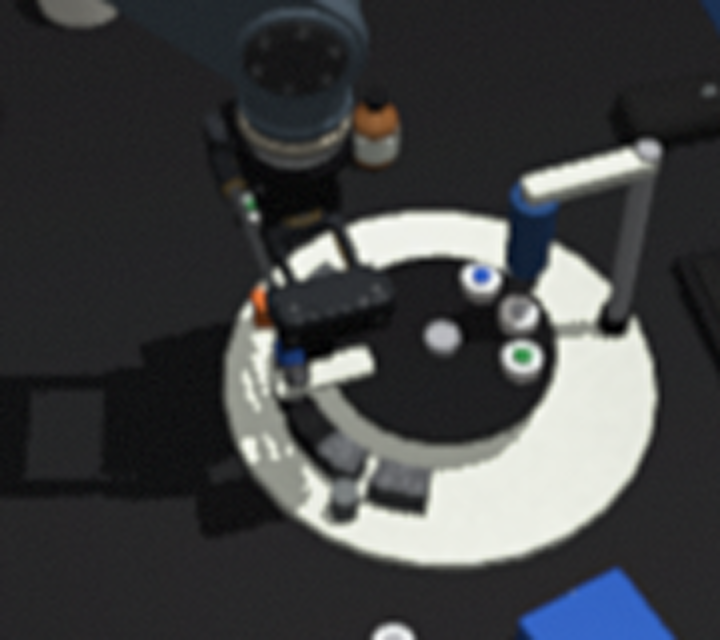

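The side crop shows the gripper above the blue ring, which is at crop (290,352), with the fingers clear of the markers and lens. Going down and closing gently.

```bash
python3 -m inch '[[[0,0.35,0.3,0,1],[1.5,0,0,0,1],[1.5,0,0,0,1],[1.5,0,0,0,0.5],[0.9,0,0,0,0.35],[0,0,0,0,0.3],[0,0,0,0,0.3],[0,0,0,0,0.3]]]' 5
python3 - <<'E'
from h import *
from rig import camera
togo([.4995,-.0038,.098],-1.497)
for n in("side","top"):
    im=camera(n);np.save(f"pics/{n}2.npy",im)
a=np.load("pics/side2.npy")[180:240,225:285,::-1];b=np.load("pics/top2.npy")[165:225,250:310,::-1]
cv2.imwrite("pics/c3.png",cv2.resize(np.hstack([a,b]),None,fx=6.6,fy=6.6,interpolation=cv2.INTER_CUBIC))
E
```

```text
time: 2.82
position: [0.5036, -0.0075, 0.1045]
tool_rot: [0.711, 0.022, -0.703, 0.022]
ft_force: [-0.7, 0.2, -0.6]
grip_width: 0.0611
togo cm [ 0.65 -0.4   0.39] turn -0.011 q [-0.24  0.57  1.86  0.    0.7   1.27] F [-0.7  0.2 -0.6] pos [ 0.5036 -0.0075  0.1045] w 0.0611 t 2.8167
```

View pics/c3.png

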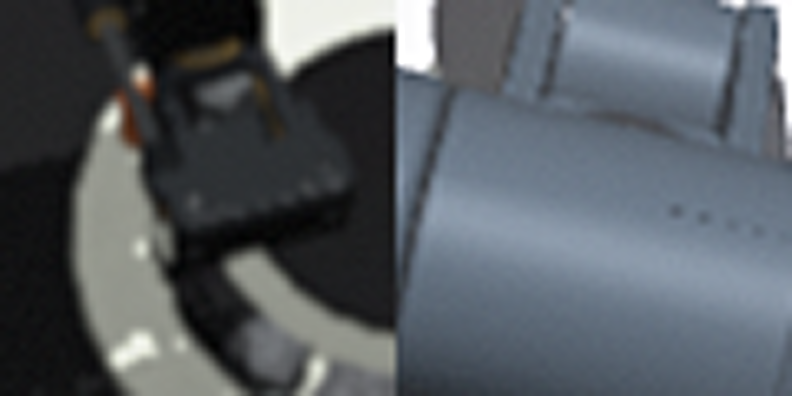

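Both crops are mostly the arm hiding the ring; I'll rely on measured poses and forces here. Centring and closing.

```bash
python3 -m inch '[[[0.5,-0.3,0.3,0,0.3],[0,0,0,0,0.3],[0,0,0,0,0.3],[0,0,0,0,0.3]]]' 5
python3 -c "
from h import *
togo([.4995,-.0038,.098],-1.497)"
```

```text
time: 3.25
position: [0.5013, -0.0044, 0.1009]
tool_rot: [0.712, 0.022, -0.701, 0.023]
ft_force: [-0.5, -0.3, 0.7]
grip_width: 0.0298
togo cm [ 0.29 -0.08  0.18] turn -0.011 q [-0.23  0.57  1.87  0.    0.69  1.27] F [-0.5 -0.3  0.7] pos [ 0.5013 -0.0044  0.1009] w 0.0298 t 3.25
```

```bash
python3 -m inch '[[[0.3,-0.08,0.18,0,0.25],[0,0,0,0,0.2],[0,0,0,0,0.17],[0,0,0,0,0.15],[0,0,0,0,0.1],[0,0,0,0,0.05],[0,0,0,0,0.05],[0,0,0,0,0.05]]]' 4
python3 -c "
from h import *
togo([.4995,-.0038,.098],-1.497)"
```

```text
time: 3.92
position: [0.4994, -0.0036, 0.0977]
tool_rot: [0.712, 0.022, -0.701, 0.023]
ft_force: [0.3, -0.6, 0.7]
grip_width: 0.0103
togo cm [-0.03  0.02 -0.01] turn -0.01 q [-0.23  0.58  1.87  0.    0.67  1.27] F [ 0.3 -0.6  0.7] pos [ 0.4994 -0.0036  0.0977] w 0.0103 t 3.9167
```

The ring is gripped at 10.3 mm with almost no side load. Next, a firm grip, then lift.

```bash
python3 -m inch '[[[0,0,0,0,0.02],[0,0,0,0,0.02],[0,0,0,0,0.02]]]' 45
python3 -m inch '[[[-0.4,0,0,0,0.02],[-0.4,0,0,0,0.02],[-0.2,0,0,0,0.02],[0,0,0,0,0.02]]]' 45
python3 -c "
from h import *
togo([.4995,-.0038,.1105],-1.497)"
```

```text
time: 4.17
position: [0.4994, -0.0034, 0.0977]
tool_rot: [0.712, 0.022, -0.701, 0.023]
ft_force: [0.1, -0.4, 1.0]
grip_width: 0.0087
time: 4.5
position: [0.4993, -0.0032, 0.1062]
tool_rot: [0.712, 0.022, -0.702, 0.023]
ft_force: [1.4, 0.2, -9.1]
grip_width: 0.0089
togo cm [-0.43  0.06 -0.03] turn -0.01 q [-0.23  0.56  1.87  0.    0.7   1.27] F [ 1.4  0.2 -9.1] pos [ 0.4993 -0.0032  0.1062] w 0.0089 t 4.5
```

```bash
python3 -m inch '[[[-0.3,0,0,0,0.02],[-0.15,0,0,0,0.02],[0,0,0,0,0.02],[0,0,0,0,0.02]]]' 45
python3 -c "
from h import *
togo([.4995,-.0038,.1107],-1.497)"
```

```text
time: 4.83
position: [0.4993, -0.0032, 0.11]
tool_rot: [0.712, 0.022, -0.702, 0.023]
ft_force: [2.5, 0.4, -9.9]
grip_width: 0.0085
togo cm [-0.07  0.06 -0.02] turn -0.01 q [-0.23  0.55  1.87  0.01  0.71  1.27] F [ 2.5  0.4 -9.9] pos [ 0.4993 -0.0032  0.11  ] w 0.0085 t 4.8333
```

```bash
cat >> h.py <<'E'
c0=np.array([.615,.0046]);g0=np.array([.4993,-.0033])
def arc(a,z):
    from rig import robot
    d=g0-c0;s=Ro.from_euler("z",a).as_matrix()[:2,:2]@d
    p=robot.get_obs()["position"][:2]-c0
    w=np.arctan2(p[1],p[0])-np.arctan2(d[1],d[0]);w=(w+np.pi)%(2*np.pi)-np.pi
    print("angle now",w.round(4),"R err mm",((np.hypot(*p)-np.hypot(*d))*1e3).round(2))
    togo([*(c0+s),z],-1.486+a)
E
python3 -m inch '[[[-0.1,-0.4,0,0.04,0.02],[0,-0.85,-0.03,0.075,0.02],[0,-0.85,-0.03,0.075,0.02],[0,0,0,0,0.02]]]' 45
python3 -c "
from h import *
arc(-.3,.1107)"
```

```text
time: 5.17
position: [0.4997, 0.0185, 0.1105]
tool_rot: [0.71, -0.047, -0.701, -0.048]
ft_force: [2.8, 1.5, -10.2]
grip_width: 0.0088
angle now -0.1878 R err mm 0.18
togo cm [-0.02 -1.3  -0.07] turn 0.08 q [-0.19  0.55  1.86  0.01  0.71  1.51] F [  2.8   1.5 -10.2] pos [0.4997 0.0185 0.1105] w 0.0088 t 5.1667
```

```bash
python3 -m inch '[[[0,-0.8,-0.03,0.06,0.02],[0,-0.8,-0.03,0.06,0.02],[0,-0.8,-0.03,0.06,0.02],[0,-0.8,-0.03,0.06,0.02],[0,0,0,0,0.02]]]' 45
python3 -c "
from h import *
arc(-.56,.1107)"
```

```text
time: 5.58
position: [0.5073, 0.0484, 0.1098]
tool_rot: [0.698, -0.133, -0.691, -0.133]
ft_force: [2.0, -0.5, -11.1]
grip_width: 0.009
angle now -0.4543 R err mm 0.31
togo cm [-0.09 -1.22 -0.11] turn 0.098 q [-0.12  0.57  1.84 -0.    0.73  1.83] F [  2.   -0.5 -11.1] pos [0.5073 0.0484 0.1098] w 0.009 t 5.5833
```

```bash
python3 -m inch '[[[-0.05,-0.6,-0.06,0.05,0.02],[0,-0.5,-0.05,0.045,0.02],[0,0,0,0,0.02],[0,0,0,0,0.02]]]' 45
python3 -m inch '[[[0.1,0,0,0,0.02],[0.08,0,0,0,0.02],[0,0,0,0,0.02]]]' 45
python3 -c "
from h import *
arc(-.6,.1077)"
```

```text
time: 5.92
position: [0.5108, 0.0563, 0.1094]
tool_rot: [0.691, -0.164, -0.685, -0.162]
ft_force: [2.1, 0.6, -9.5]
grip_width: 0.0088
time: 6.17
position: [0.5105, 0.0555, 0.1076]
tool_rot: [0.691, -0.162, -0.686, -0.161]
ft_force: [1.6, 1.8, -9.1]
grip_width: 0.0085
angle now -0.5216 R err mm 0.31
togo cm [-0.01 -0.91 -0.06] turn 0.055 q [-0.11  0.57  1.83 -0.    0.73  1.93] F [ 1.6  1.8 -9.1] pos [0.5105 0.0555 0.1076] w 0.0085 t 6.1667
```

```bash
python3 -m inch '[[[0.08,0,0,0,0.02],[0,0,0,0,0.02]]]' 45
python3 -m inch '[[[0.08,0,0,0,0.02],[0,0,0,0,0.02]]]' 45
python3 -c "
from h import *
arc(-.6,.1077)"
```

```text
time: 6.33
position: [0.5105, 0.0555, 0.1074]
tool_rot: [0.691, -0.162, -0.686, -0.161]
ft_force: [1.3, 2.0, -8.2]
grip_width: 0.0088
time: 6.5
position: [0.5105, 0.0555, 0.1073]
tool_rot: [0.691, -0.162, -0.686, -0.161]
ft_force: [1.0, 1.3, -7.3]
grip_width: 0.0092
angle now -0.5212 R err mm 0.26
togo cm [-0.04 -0.91 -0.06] turn 0.056 q [-0.11  0.57  1.83 -0.    0.73  1.92] F [ 1.   1.3 -7.3] pos [0.5105 0.0555 0.1073] w 0.0092 t 6.5
```

The pin is on the rail: the load falls while z stays put. Loosening to a cage so the spring alone presses the pin.

```bash
python3 -m inch '[[[0,0,0,-0.02,0.15],[0,0,0,0,0.15],[0,0,0,0,0.15],[0,0,0,0,0.15]]]' 20
python3 -m inch '[[[0,-0.25,-0.01,0.015,0.15],[0,-0.25,-0.01,0.015,0.15],[0,0,0,0,0.15]]]' 20
python3 -c "
from h import *
arc(-.6,.1077)"
```

```text
time: 6.83
position: [0.5108, 0.0548, 0.1093]
tool_rot: [0.694, -0.154, -0.687, -0.153]
ft_force: [-0.2, -0.3, 0.0]
grip_width: 0.0126
time: 7.08
position: [0.5126, 0.0582, 0.1098]
tool_rot: [0.691, -0.166, -0.685, -0.163]
ft_force: [-0.2, -1.1, -0.2]
grip_width: 0.013
angle now -0.5507 R err mm -0.36
togo cm [ 0.21 -0.57  0.02] turn 0.046 q [-0.1   0.57  1.82 -0.01  0.74  1.95] F [-0.2 -1.1 -0.2] pos [0.5126 0.0582 0.1098] w 0.013 t 7.0833
```

```bash
for i in 1; do python3 -m inch '[[[0.15,-0.2,0,0.02,0.15],[0,-0.2,0,0.02,0.15],[0,0,0,0,0.15]]]' 20; done
python3 -m inch '[[[0,-0.15,0,0.015,0.15],[0,0,0,0,0.15]]]' 20
python3 -m inch '[[[0,-0.15,0,0.015,0.15],[0,0,0,0,0.15]]]' 20
python3 -c "
from h import *
arc(-.7,.108)"
```

```text
time: 7.33
position: [0.5137, 0.0599, 0.1089]
tool_rot: [0.687, -0.181, -0.682, -0.175]
ft_force: [0.9, -0.3, 0.1]
grip_width: 0.0132
time: 7.5
position: [0.5142, 0.0609, 0.1089]
tool_rot: [0.685, -0.187, -0.68, -0.18]
ft_force: [-0.8, -1.4, 0.1]
grip_width: 0.0131
time: 7.67
position: [0.5148, 0.0618, 0.1089]
tool_rot: [0.684, -0.193, -0.679, -0.185]
ft_force: [0.3, -1.6, -0.5]
grip_width: 0.0129
angle now -0.5865 R err mm -0.58
togo cm [ 0.07 -1.31  0.01] turn 0.075 q [-0.09  0.58  1.81 -0.02  0.75  2.04] F [ 0.3 -1.6 -0.5] pos [0.5148 0.0618 0.1089] w 0.0129 t 7.6667
```

```bash
for i in 1; do python3 -m inch '[[[0,-0.2,0,0.005,0.15],[0,-0.2,0,0.01,0.15],[0,0,0,0,0.15]]]' 20
python3 -m inch '[[[0,-0.2,0,0.01,0.15],[0,0,0,0,0.15]]]' 20
python3 -m inch '[[[0,-0.2,0,0.01,0.15],[0,0,0,0,0.15]]]' 20; done
python3 -c "
from h import *
arc(-.7,.108)"
```

```text
time: 7.92
position: [0.516, 0.064, 0.1088]
tool_rot: [0.682, -0.199, -0.678, -0.188]
ft_force: [0.4, -0.8, 0.5]
grip_width: 0.0132
time: 8.08
position: [0.5168, 0.0655, 0.1088]
tool_rot: [0.681, -0.203, -0.677, -0.192]
ft_force: [0.2, 0.2, 0.0]
grip_width: 0.0129
time: 8.25
position: [0.5178, 0.0671, 0.1088]
tool_rot: [0.68, -0.207, -0.676, -0.195]
ft_force: [-0.0, -0.1, 0.3]
grip_width: 0.0131
angle now -0.6394 R err mm -0.39
togo cm [ 0.07 -0.7   0.02] turn 0.039 q [-0.08  0.58  1.8  -0.03  0.76  2.09] F [-0.  -0.1  0.3] pos [0.5178 0.0671 0.1088] w 0.0131 t 8.25
```

```bash
for i in 1; do python3 -m inch '[[[0,-0.2,0,0.01,0.15]]]' 20
python3 -m inch '[[[0,-0.2,0,0.01,0.15],[0,0,0,0,0.15]]]' 20
python3 -m inch '[[[0,-0.2,0,0.01,0.15]]]' 20; done
python3 -c "
from h import *
arc(-.7,.108)"
```

```text
time: 8.33
position: [0.5185, 0.0684, 0.1087]
tool_rot: [0.678, -0.211, -0.676, -0.198]
ft_force: [-3.2, -7.9, 0.7]
grip_width: 0.0131
time: 8.5
position: [0.5193, 0.0695, 0.1088]
tool_rot: [0.677, -0.215, -0.675, -0.201]
ft_force: [0.3, -0.2, 0.6]
grip_width: 0.0129
time: 8.58
position: [0.5201, 0.0707, 0.1087]
tool_rot: [0.676, -0.219, -0.674, -0.203]
ft_force: [-2.0, -8.0, 1.9]
grip_width: 0.013
angle now -0.6764 R err mm -0.28
togo cm [ 0.07 -0.28  0.02] turn 0.009 q [-0.07  0.59  1.79 -0.03  0.77  2.13] F [-2.  -8.   1.9] pos [0.5201 0.0707 0.1087] w 0.013 t 8.5833
```

```bash
for i in 1; do python3 -m inch '[[[0,-0.2,0,0.015,0.15],[0,0,0,0,0.15]]]' 20
python3 -m inch '[[[0,-0.15,0,0.015,0.15],[0,0,0,0,0.15]]]' 20
python3 -m inch '[[[0,-0.15,0,0.015,0.15],[0,0,0,0,0.15]]]' 20; done
python3 -c "
from h import *
arc(-.74,.108)"
```

```text
time: 8.75
position: [0.5217, 0.0732, 0.1086]
tool_rot: [0.674, -0.224, -0.672, -0.21]
ft_force: [0.2, -0.3, 0.1]
grip_width: 0.0134
time: 8.92
position: [0.5227, 0.0749, 0.1084]
tool_rot: [0.672, -0.23, -0.67, -0.216]
ft_force: [-0.6, 0.7, -0.4]
grip_width: 0.013
time: 9.08
position: [0.524, 0.0771, 0.1083]
tool_rot: [0.67, -0.235, -0.668, -0.222]
ft_force: [-0.2, -0.1, 0.3]
grip_width: 0.0129
angle now -0.741 R err mm 0.39
togo cm [ 0.03  0.01 -0.04] turn -0.003 q [-0.05  0.59  1.78 -0.03  0.78  2.19] F [-0.2 -0.1  0.3] pos [0.524  0.0771 0.1083] w 0.0129 t 9.0833
```

Run:
```python
from h import *
from rig import camera
for n in("side","top"):
    im=camera(n);np.save(f"pics/{n}3.npy",im)
a=np.load("pics/side3.npy")[160:250,220:310,::-1];b=np.load("pics/top3.npy")[135:225,220:310,::-1]
cv2.imwrite("pics/c4.png",cv2.resize(np.hstack([a,b]),None,fx=4.4,fy=6,interpolation=cv2.INTER_CUBIC))
B=(225,160,310,250)
print(blobs(np.load("pics/side3.npy"),(105,120,50),(130,255,255),B,3))
```

```text
[(array([308.28, 169.22]), [307, 166, 3, 8, 18]), (array([258.25, 185.38]), [257, 182, 4, 7, 16]), (array([309. , 183.5]), [309, 182, 1, 4, 4]), (array([308.5, 197.5]), [308, 197, 2, 2, 4])]
```

View pics/c4.png

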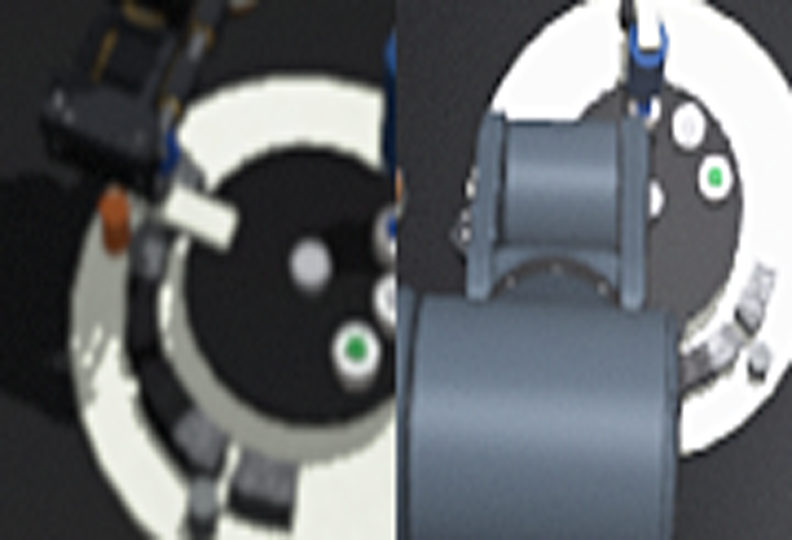

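The arm did follow: in the side crop the spoke points to the upper left with the ring at (170,150), next to the orange marker at (115,220). I'll measure the platter angle from the green mount dots.

```bash
cat >> h.py <<'E'
def plat(f0,f1,n="side"):
    B=(275,165,325,235) if n=="side" else (255,135,310,190)
    A=[]
    for f in(f0,f1):
        b=blobs(np.load(f),(45,70,40),(85,255,255),B,3);b=max(b,key=lambda q:q[1][4])
        p=onz(n,b[0],.069)[:2]-c0;A.append((np.arctan2(p[1],p[0]),np.hypot(*p)))
    print(n,A,"rot",A[1][0]-A[0][0])
E
python3 -c "
from h import *
plat('pics/side0.npy','pics/side3.npy');plat('pics/top0.npy','pics/top3.npy','top')"
python3 -m inch '[[[0,-0.12,0,0.01,0.15],[0,0,0,0,0.15]]]' 20
python3 -c "
from h import *
from rig import camera
np.save('pics/side4.npy',camera('side'));np.save('pics/top4.npy',camera('top'))
plat('pics/side0.npy','pics/side4.npy');plat('pics/top0.npy','pics/top4.npy','top')
arc(-.74,.108)"
```

```text
side [(np.float64(-0.6304107618910134), np.float64(0.06339495471358694)), (np.float64(-1.3603893873864836), np.float64(0.06303140264465532))] rot -0.7299786254954702
top [(np.float64(-0.6017813639458354), np.float64(0.06079301594510061)), (np.float64(-1.3547883950992392), np.float64(0.05993918601767763))] rot -0.7530070311534038
time: 9.35
position: [0.5249, 0.0783, 0.1084]
tool_rot: [0.669, -0.238, -0.667, -0.226]
ft_force: [0.1, 0.0, 0.5]
grip_width: 0.0126
side [(np.float64(-0.6304107618910134), np.float64(0.06339495471358694)), (np.float64(-1.3742208297045748), np.float64(0.06359390694770681))] rot -0.7438100678135614
top [(np.float64(-0.6017813639458354), np.float64(0.06079301594510061)), (np.float64(-1.3644579464033106), np.float64(0.060288175276157915))] rot -0.7626765824574753
angle now -0.7529 R err mm 0.48
togo cm [ 0.04  0.15 -0.05] turn -0.013 q [-0.05  0.59  1.78 -0.03  0.78  2.2 ] F [-0.1  0.7  0.1] pos [0.5248 0.0783 0.1084] w 0.0132 t 9.45
```

```bash
python3 -m inch '[[[0,-0.12,0,0.01,0.15],[0,0,0,0,0.15]]]' 20
python3 -m inch '[[[0,-0.12,0,0.01,0.15],[0,0,0,0,0.15]]]' 20
python3 -c "
from h import *
from rig import camera
np.save('pics/side5.npy',camera('side'));np.save('pics/top5.npy',camera('top'))
plat('pics/side0.npy','pics/side5.npy');plat('pics/top0.npy','pics/top5.npy','top')
arc(-.74,.108)
for i in(3,4,5):print(blobs(np.load(f'pics/side{i}.npy'),(105,120,50),(130,255,255),(225,160,300,250),3))"
```

```text
time: 9.62
position: [0.5252, 0.0788, 0.1084]
tool_rot: [0.668, -0.242, -0.666, -0.229]
ft_force: [0.0, -2.1, 1.1]
grip_width: 0.0131
time: 9.78
position: [0.5252, 0.0787, 0.1084]
tool_rot: [0.666, -0.246, -0.665, -0.231]
ft_force: [-0.2, -1.7, -0.0]
grip_width: 0.013
side [(np.float64(-0.6304107618910134), np.float64(0.06339495471358694)), (np.float64(-1.3742208297045748), np.float64(0.06359390694770681))] rot -0.7438100678135614
top [(np.float64(-0.6017813639458354), np.float64(0.06079301594510061)), (np.float64(-1.3741768776136718), np.float64(0.059667965611136534))] rot -0.7723955136678364
angle now -0.7592 R err mm 0.52
togo cm [ 0.04  0.22 -0.05] turn -0.033 q [-0.05  0.59  1.77 -0.03  0.78  2.23] F [-1.1 -1.9  0.2] pos [0.5252 0.0788 0.1084] w 0.0126 t 9.8833
[(array([258.25, 185.38]), [257, 182, 4, 7, 16])]
[(array([258.38, 185.31]), [257, 182, 4, 7, 16])]
[(array([258.5, 185. ]), [257, 181, 4, 8, 18])]
```

```bash
python3 -m inch '[[[0,-0.25,0,-0.01,0.15],[0,0,0,0,0.15]]]' 20
python3 -m inch '[[[0,0.3,0,-0.01,0.15],[0,0,0,0,0.15]]]' 20
python3 -m inch '[[[0,0.3,0,-0.01,0.15],[0,0,0,0,0.15]]]' 20
python3 -m inch '[[[0,0.2,0,0,0.15],[0,0,0,0,0.15]]]' 20
python3 -c "
from h import *
arc(-.74,.108)"
```

```text
time: 10.05
position: [0.5251, 0.0788, 0.1083]
tool_rot: [-0.667, 0.243, 0.667, 0.225]
ft_force: [0.1, -1.7, 0.9]
grip_width: 0.0135
time: 10.22
position: [0.5238, 0.0771, 0.1084]
tool_rot: [0.668, -0.239, -0.668, -0.222]
ft_force: [-0.7, 0.8, 0.1]
grip_width: 0.0131
time: 10.38
position: [0.5225, 0.0753, 0.1086]
tool_rot: [0.67, -0.235, -0.669, -0.22]
ft_force: [0.8, -0.8, 0.6]
grip_width: 0.0133
time: 10.55
position: [0.5216, 0.0741, 0.1087]
tool_rot: [0.67, -0.235, -0.669, -0.22]
ft_force: [0.4, 0.1, -0.7]
grip_width: 0.013
angle now -0.7078 R err mm 0.43
togo cm [ 0.06 -0.38 -0.04] turn 0.001 q [-0.06  0.59  1.78 -0.03  0.77  2.19] F [ 0.4  0.1 -0.7] pos [0.5216 0.0741 0.1087] w 0.013 t 10.55
```

```bash
python3 -m inch '[[[0,0.2,0,0,0.15],[0,0,0,0,0.15]]]' 20
python3 -m inch '[[[0,0.2,0,-0.01,0.15],[0,0,0,0,0.15]]]' 20
python3 -m inch '[[[0,0.2,0,-0.01,0.15],[0,0,0,0,0.15]]]' 20
python3 -c "
from h import *
from rig import camera
np.save('pics/side6.npy',camera('side'));np.save('pics/top6.npy',camera('top'))
plat('pics/side0.npy','pics/side6.npy');plat('pics/top0.npy','pics/top6.npy','top')
arc(-.74,.108)
for i in(5,6):print(blobs(np.load(f'pics/side{i}.npy'),(105,120,50),(130,255,255),(225,160,300,250),3))"
```

```text
time: 10.72
position: [0.5216, 0.0737, 0.1088]
tool_rot: [0.671, -0.234, -0.668, -0.222]
ft_force: [0.5, 0.7, 0.2]
grip_width: 0.0127
time: 10.88
position: [0.5216, 0.0736, 0.1088]
tool_rot: [0.673, -0.229, -0.668, -0.22]
ft_force: [0.6, 0.9, -0.5]
grip_width: 0.0132
time: 11.05
position: [0.5216, 0.0735, 0.1088]
tool_rot: [0.675, -0.225, -0.668, -0.218]
ft_force: [-0.1, 1.4, -0.7]
grip_width: 0.0133
side [(np.float64(-0.6304107618910134), np.float64(0.06339495471358694)), (np.float64(-1.3603893873864836), np.float64(0.06303140264465532))] rot -0.7299786254954702
top [(np.float64(-0.6017813639458354), np.float64(0.06079301594510061)), (np.float64(-1.3485997341609834), np.float64(0.06052035224360663))] rot -0.7468183702151481
angle now -0.7026 R err mm 0.06
togo cm [ 0.08 -0.43 -0.01] turn 0.018 q [-0.07  0.58  1.79 -0.02  0.76  2.15] F [ 1.7  4.5 -1. ] pos [0.5215 0.0734 0.1088] w 0.0127 t 11.15
[(array([258.5, 185. ]), [257, 181, 4, 8, 18])]
[(array([258.  , 185.92]), [256, 183, 4, 6, 13])]
```

The pin is captured: travel is blocked both ways with about 6 mm of free play (3 mm finger slack plus 3 mm pin play). Centring, opening and retreating upward.

```bash
python3 -m inch '[[[0,-0.3,0,0.01,0.15],[0,-0.05,0,0.01,0.25],[0,0,0,0,0.4],[0,0,0,0,0.6],[0,0,0,0,0.6],[0,0,0,0,0.6],[0,0,0,0,0.6],[0,0,0,0,0.6]]]' 20
python3 -m inch '[[[-1,0,0,0,0.6],[-2,0,0,0,0.6],[-3,0,0,0,0.6],[-3,0,0,0,0.6],[-3,0,0,0,0.6],[-3,0,0,0,0.6],[0,0,0,0,0.6]]]' 20
python3 -m inch '[[[0,3,3,0,0.6],[0,3,3,0,0.6],[0,3,3,0,0.6],[0,3,3,0,0.6],[0,3,3,0,0.6],[0,3,3,0,0.6],[0,0,0,0,0.6]]]' 20
python3 - <<'E'
from h import *
from rig import camera
for n in("side","top"):
    im=camera(n);np.save(f"pics/{n}7.npy",im)
arc(-.74,.2)
a=np.load("pics/side7.npy")[160:250,220:310,::-1];b=np.load("pics/top7.npy")[135:225,220:310,::-1]
cv2.imwrite("pics/c5.png",cv2.resize(np.hstack([a,b]),None,fx=4.4,fy=4.4,interpolation=cv2.INTER_CUBIC))
plat('pics/side0.npy','pics/side7.npy');plat('pics/top0.npy','pics/top7.npy','top')
for n in("side","top"):print(blobs(np.load(f'pics/{n}7.npy'),(105,120,50),(130,255,255),(225,140,305,250),3))
E
```

```text
time: 11.82
position: [0.5218, 0.0739, 0.1088]
tool_rot: [0.671, -0.233, -0.667, -0.223]
ft_force: [-0.5, -0.3, -0.8]
grip_width: 0.0492
time: 12.4
position: [0.5202, 0.0762, 0.267]
tool_rot: [-0.669, 0.234, 0.669, 0.222]
ft_force: [0.8, -0.6, 0.5]
grip_width: 0.0523
time: 12.98
position: [0.266, 0.0451, 0.267]
tool_rot: [0.672, -0.232, -0.667, -0.222]
ft_force: [-1.9, 0.9, 0.3]
grip_width: 0.0522
angle now -0.1825 R err mm 226.83
togo cm [  7.17 -17.87 -17.65] turn 0.001 q [-0.24 -0.05  2.15 -0.02  1.02  2.  ] F [ 0.7 -0.2  0.8] pos [0.2744 0.0437 0.2689] w 0.0521 t 13.0833
side [(np.float64(-0.6304107618910134), np.float64(0.06339495471358694)), (np.float64(-1.3603893873864836), np.float64(0.06303140264465532))] rot -0.7299786254954702
top [(np.float64(-0.6017813639458354), np.float64(0.06079301594510061)), (np.float64(-1.3485997341609834), np.float64(0.06052035224360663))] rot -0.7468183702151481
[(array([253.92, 183.02]), [249, 179, 11, 10, 59])]
[(array([275.87, 143.35]), [273, 140, 8, 6, 23]), (array([275.75, 152.75]), [275, 152, 3, 2, 4]), (array([259.62, 188.14]), [257, 185, 6, 7, 21])]
```

View pics/c5.png

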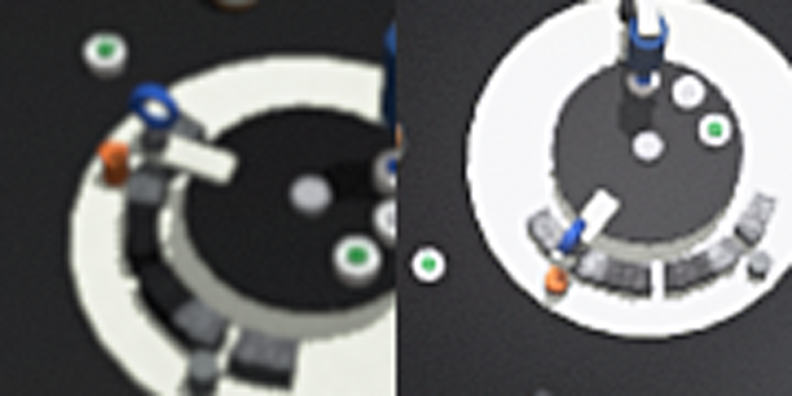

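The crops show the ring released beside the orange marker (side crop ring (155,105), top crop (572,236)), with the gripper clear. Checking the ring height by triangulation.

Run:
```python
from h import *
r,e=tri((259.62,188.14),(253.92,183.02));d=r[:2]-c0
a=np.arctan2(d[1],d[0])+3.0677-2*np.pi
print("ring",r,e,"R",np.hypot(*d),"ang",a)
# expected side rows for ring at home vs on rail
for z in(.098,.108):
    p=c0+.1153*np.array([np.cos(-3.0677+a),np.sin(-3.0677+a)]);print(z,proj("side",[*p,z]),proj("top",[*p,z]))
# fixed scene change outside
for n in("top","side"):
  for nm,lo,hi in(("orange",(3,140,90),(20,255,255)),("blue",(105,120,50),(130,255,255)),("green",(45,70,40),(85,255,255))):
    for k in "07":
      b=blobs(np.load(f"pics/{n}{k}.npy"),lo,hi,(170,120,365,310));print(n,nm,k,[tuple(x[0].round(1)) for x in b])
```

```text
ring [0.5222322  0.07495642 0.10339045] 0.0015124758342132671 R 0.11642976880005791 ang -0.7227571435062483
0.098 [254.51499146 184.18100618] [259.79892041 188.41460772]
0.108 [254.4947987  182.06657586] [259.81329799 187.84192071]
top orange 0 [(np.float64(216.5), np.float64(166.7)), (np.float64(255.8), np.float64(198.5))]
top orange 7 [(np.float64(216.6), np.float64(166.4)), (np.float64(255.8), np.float64(198.5))]
top blue 0 [(np.float64(275.8), np.float64(143.2)), (np.float64(341.9), np.float64(158.5)), (np.float64(265.9), np.float64(156.9)), (np.float64(280.3), np.float64(194.3))]
top blue 7 [(np.float64(275.8), np.float64(143.2)), (np.float64(341.8), np.float64(158.5)), (np.float64(259.6), np.float64(188.1))]
top green 0 [(np.float64(285.7), np.float64(155.0)), (np.float64(227.0), np.float64(194.7))]
top green 7 [(np.float64(292.1), np.float64(163.9)), (np.float64(227.0), np.float64(194.7))]
side orange 0 [(np.float64(273.6), np.float64(149.9)), (np.float64(245.6), np.float64(195.5))]
side orange 7 [(np.float64(273.6), np.float64(149.9)), (np.float64(245.1), np.float64(194.9))]
side blue 0 [(np.float64(361.1), np.float64(125.6)), (np.float64(312.6), np.float64(177.6)), (np.float64(300.0), np.float64(188.3)), (np.float64(253.3), np.float64(206.1)), (np.float64(334.0), np.float64(285.3))]
side blue 7 [(np.float64(361.2), np.float64(125.5)), (np.float64(312.6), np.float64(177.7)), (np.float64(253.9), np.float64(183.0)), (np.float64(309.8), np.float64(197.2)), (np.float64(334.0), np.float64(285.3))]
side green 0 [(np.float64(243.7), np.float64(170.9)), (np.float64(310.4), np.float64(208.4))]
side green 7 [(np.float64(243.7), np.float64(170.9)), (np.float64(300.5), np.float64(217.5))]
```

Image height is ambiguous (0.103 lies between 0.098 home and 0.108 on the rail; about 2 px of difference). Deciding by a gentle touch on top of the ring with closed fingers: contact is expected at TCP z ≈ 0.130 if home and ≈ 0.140 if on the rail.

```bash
python3 -m inch '[[[0,-2.8,-2.8,0,0],[0,-2.8,-2.8,0,0],[0,-2.8,-2.8,0,0],[0,-2.8,-2.8,0,0],[0,-2.8,-2.8,0,0],[0,-2.8,-2.8,0,0],[0,0,0,0,0],[0,0,0,0,0]]]' 10
python3 -c "
from h import *
togo([.523,.0755,.15],-1.486-.74)"
```

```text
time: 13.75
position: [0.529, 0.0777, 0.271]
tool_rot: [0.682, -0.23, -0.657, -0.224]
ft_force: [-0.6, 0.2, -1.2]
grip_width: 0.0067
togo cm [12.08  0.57  0.78] turn 0.001 q [-0.05  0.35  1.63 -0.02  1.13  2.18] F [-0.6  0.2 -1.2] pos [0.529  0.0777 0.271 ] w 0.0067 t 13.75
```

```bash
python3 -m inch '[[[2.5,0.2,0.2,0,0],[3,0.2,0.3,0,0],[3,0.2,0.3,0,0],[2,0,0,0,0],[0.8,0,0,0,0],[0,0,0,0,0],[0,0,0,0,0]]]' 10
python3 -c "
from h import *
togo([.523,.0755,.143],-1.486-.74)
print(Ro.from_quat(robot.get_obs()['tool_rot']).as_matrix().round(3)) if 0 else None"
```

```text
time: 14.33
position: [0.5284, 0.0761, 0.1551]
tool_rot: [0.685, -0.229, -0.654, -0.224]
ft_force: [0.9, -0.3, 0.8]
grip_width: 0.0004
togo cm [1.19 0.38 0.45] turn 0.003 q [-0.06  0.51  1.76 -0.02  0.83  2.18] F [ 0.9 -0.3  0.8] pos [0.5284 0.0761 0.1551] w 0.0004 t 14.3333
```

```bash
python3 -m inch '[[[0.3,0.35,0.4,0,0],[0.5,0,0,0,0],[0.2,0,0,0,0],[0,0,0,0,0]]]' 10
python3 -m inch '[[[0.25,0,0,0,0],[0,0,0,0,0]]]' 10
python3 -m inch '[[[0.25,0,0,0,0],[0,0,0,0,0]]]' 10
python3 -c "
from h import *
togo([.523,.0755,.131],-1.486-.74)"
```

```text
time: 14.67
position: [0.5256, 0.0754, 0.1482]
tool_rot: [0.688, -0.228, -0.651, -0.225]
ft_force: [-0.6, 0.6, 0.2]
grip_width: 0.0003
time: 14.83
position: [0.5265, 0.0753, 0.1467]
tool_rot: [0.689, -0.228, -0.65, -0.225]
ft_force: [-0.0, -0.7, -1.2]
grip_width: 0.0005
time: 15.0
position: [0.5272, 0.0752, 0.1445]
tool_rot: [0.689, -0.228, -0.65, -0.225]
ft_force: [0.4, -0.6, 1.0]
grip_width: 0.0005
togo cm [1.33 0.25 0.42] turn 0.003 q [-0.06  0.52  1.78 -0.03  0.79  2.18] F [ 0.4 -0.6  1. ] pos [0.5272 0.0752 0.1445] w 0.0005 t 15.0
```

```bash
python3 -m inch '[[[0.25,0.2,0.4,0,0],[0,0,0,0,0]]]' 10
python3 -m inch '[[[0.2,0,0.1,0,0],[0,0,0,0,0]]]' 10
python3 -m inch '[[[0.2,0,0,0,0],[0,0,0,0,0]]]' 10
python3 -m inch '[[[0.2,0,0,0,0],[0,0,0,0,0]]]' 10
python3 -c "
from h import *
togo([.523,.0755,.131],-1.486-.74)"
```

```text
time: 15.17
position: [0.5228, 0.0761, 0.1416]
tool_rot: [0.689, -0.228, -0.65, -0.225]
ft_force: [-0.8, -0.4, 0.2]
grip_width: 0.0004
time: 15.33
position: [0.5217, 0.0767, 0.1392]
tool_rot: [0.689, -0.228, -0.65, -0.225]
ft_force: [0.2, -0.1, -0.1]
grip_width: 0.0003
time: 15.5
position: [0.5217, 0.0768, 0.1369]
tool_rot: [0.689, -0.228, -0.65, -0.225]
ft_force: [-0.2, -0.2, -0.6]
grip_width: 0.0007
time: 15.67
position: [0.5219, 0.0767, 0.1347]
tool_rot: [0.689, -0.228, -0.65, -0.225]
ft_force: [-0.5, 0.3, -0.7]
grip_width: 0.0004
togo cm [ 0.38  0.03 -0.14] turn 0.003 q [-0.06  0.53  1.8  -0.03  0.76  2.19] F [-0.5  0.3 -0.7] pos [0.5219 0.0767 0.1347] w 0.0004 t 15.6667
```

No contact at 0.1347, so the pin is not on top of the rail. Continuing to contact.

```bash
python3 -m inch '[[[0.15,0,0,0,0],[0,0,0,0,0]]]' 10
python3 -m inch '[[[0.12,0,0,0,0],[0,0,0,0,0]]]' 10
python3 -m inch '[[[0.12,0,0,0,0],[0,0,0,0,0]]]' 10
python3 -m inch '[[[0.1,0,0,0,0],[0,0,0,0,0]]]' 10
```

```text
time: 15.83
position: [0.5221, 0.0767, 0.133]
tool_rot: [0.689, -0.228, -0.65, -0.225]
ft_force: [-0.0, -0.0, 0.6]
grip_width: 0.0003
time: 16.0
position: [0.5223, 0.0766, 0.1317]
tool_rot: [0.689, -0.228, -0.65, -0.225]
ft_force: [0.3, -0.2, 0.4]
grip_width: 0.0003
time: 16.17
position: [0.5224, 0.0765, 0.1304]
tool_rot: [0.689, -0.228, -0.65, -0.225]
ft_force: [-0.6, 0.1, 0.8]
grip_width: 0.0003
time: 16.33
position: [0.5227, 0.0766, 0.1299]
tool_rot: [0.69, -0.228, -0.65, -0.226]
ft_force: [-0.2, 0.2, 1.1]
grip_width: 0.0003
```

Contact comes at z ≈ 0.130, the height expected for fully home. One confirming nudge, then retreat and hand in.

```bash
python3 -m inch '[[[0.1,0,0,0,0],[0,0,0,0,0]]]' 10
python3 -m inch '[[[-1,0,0,0,0],[-2,0,0,0,0],[-3,0,0,0,0],[-3,0,0,0,0],[-3,0,0,0,0],[-2,0,0,0,0],[0,0,0,0,0]]]' 10
python3 -m inch '[[[0,3,3,0,0],[0,3,3,0,0],[0,3,3,0,0],[0,3,3,0,0],[0,0,0,0,0],[0,0,0,0,0]]]' 10
python3 - <<'E'
from h import *
from rig import camera,robot
for n in("side","top"):
    np.save(f"pics/{n}8.npy",camera(n))
    plat(f'pics/{n}0.npy',f'pics/{n}8.npy',n);print(blobs(np.load(f'pics/{n}8.npy'),(105,120,50),(130,255,255),(225,160,305,250),3))
    print(blobs(np.load(f'pics/{n}8.npy'),(3,140,90),(20,255,255),(170,120,365,310)))
print(robot.hand_in())
E
```

```text
time: 16.5
position: [0.5229, 0.0768, 0.13]
tool_rot: [0.69, -0.227, -0.649, -0.226]
ft_force: [-0.5, -0.1, 0.2]
grip_width: 0.0004
time: 17.08
position: [0.514, 0.0797, 0.2768]
tool_rot: [0.688, -0.228, -0.651, -0.225]
ft_force: [-0.2, 0.6, 0.5]
grip_width: 0.0007
time: 17.58
position: [0.3395, 0.0576, 0.2655]
tool_rot: [0.689, -0.227, -0.651, -0.225]
ft_force: [1.8, -0.4, -0.3]
grip_width: 0.0005
side [(np.float64(-0.6304107618910134), np.float64(0.06339495471358694)), (np.float64(-1.35207034464944), np.float64(0.06281578053428308))] rot -0.7216595827584266
[(array([253.91, 182.64]), [249, 178, 11, 11, 58])]
[(array([273.62, 149.93]), [269, 147, 10, 7, 56]), (array([245.06, 194.97]), [242, 192, 7, 7, 31])]
top [(np.float64(-0.6017813639458354), np.float64(0.06079301594510061)), (np.float64(-1.3547883950992392), np.float64(0.05993918601767763))] rot -0.7530070311534038
[(array([259.48, 188.14]), [257, 185, 6, 7, 21])]
[(array([216.44, 166.56]), [212, 162, 8, 8, 27]), (array([255.76, 198.47]), [254, 196, 5, 5, 17])]
the job is handed in; nothing more can be done
None
```

I pulled the ring up about 12 mm, swung the arm to the orange side, and let the spring carry the pin down into the notch there. The job was handed in at about 17.7 s with the ring released and the gripper retreated clear.

**How it was done:** I lowered the pin onto the rail at about -0.52 rad and loosened the fingers to a 13 mm cage. I then dragged the ring along until it was caught. The highest force I read while dragging was about 8 N.

**Checks that agree the pin is home:**
- The ring was blocked in both directions, with about 6 mm of free travel. That matches 3 mm of finger slack plus the 3 mm of pin play.
- A light touch on top of the ring stopped at a tool height of 0.130 m, the value expected when fully home. On top of the rail it would have stopped at 0.140 m. The contact force read only about 1 N, so the stall in height is the main evidence.
- The platter turned by -0.72 rad (side camera) and -0.75 rad (top camera), both within the range for the orange notch.

**Checks that were unclear or limited:**
- The height of the ring from the two cameras was ambiguous: 0.103 m, halfway between 0.098 (home) and 0.108 (on the rail). The touch test decided it.
- While dragging I felt less force than the stated 2 to 3 N, and I did not feel the drop itself.
- The orange marker, dropper bottle, slide box and the spare mount on the orange side showed no image shift beyond about 0.7 px. I did not measure the mug, dish, brush, other spare mount or grey marker again.

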